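# Open the sprung cover of the loaded relay tester

### The arm

A 6-joint arm with a two-finger parallel gripper is mounted at the origin on a cart in front of the work surface, level with it; the furniture and walls round the work are solid. World frame = base frame: x ahead of the robot, y to its left, z up, the work surface at z = 0. Lengths are in m, angles in rad, forces in N, time in s.
With the tool pointing down it reaches from about 0.35 to 0.975 m from the base axis. Payload 4.9 kg.
Tool frame: the origin (TCP) lies midway between the tips of the shut fingers; the grasp point (between the pads) lies 19 mm behind it (ctrl.tcp_to_grasp is the distance from the TCP to the grasp point, in m); z points along the fingers, y is the line along which they close (so a half turn about z gives the same grasp; the last joint's range is limited). The gripper opens to 85 mm and grips with 20 to 120 N. Pads are 22 mm wide; open, the fingers measure 114 mm over their backs; the gripper's body (76 mm by 85 mm) begins 54 mm behind the grasp point. The pads swing forward as they close: fully open they stand 13 mm farther back than shut.
Start: joints at [-1.316, 0.053, 1.613, -0, 1.476, -0.119], TCP at [0.228, -0.582, 0.231] pointing down, gripper open.
Joint ranges: [-3.01, 3.01], [-1.01, 2.22], [0.06, 2.58], [-1.02, 4.17], [0.09, 2.62], [-3.14, 3.14]. Speed limits (rad/s): [2.57, 2.57, 3.14, 3.14, 3.14, 3.14].

### API

Orientations are given as a rotation vector (axis times angle).
In Python, from station import ctrl gives the robot as it stands.
- The arm moves only by the shell command python3 jog.py 'ROWS' [FORCE]. ROWS is rows parted by semicolons, their numbers by spaces, 1 to 20 of them, each of 7 numbers: the finger opening in m, then dx, dy, dz in m, then a rotation vector rx, ry, rz in rad; each row is the pose to reach, as a shift and turn from the pose commanded when the command began, along the tool's axes at that moment; what a row does not reach only later rows make up. A row lasts 1/12 s, in which the tool goes at most 0.0417 m and 0.125 rad, less where a joint would pass 70% of its speed; a pose out of reach is approached as far as the arm can. The fingers move at their own pace and stop on an object; FORCE is the grip in N (left out, the last holds). Time passes only in rows, so rows that do not move let the fingers close. It prints the time, the measured TCP pose, the force, the opening and the grip force at its end.
- ctrl.get_obs(): the state, without advancing time (a new reading comes with each control period).
- ctrl.get_image(name): name is "side" or "top" or "wrist"; returns the picture (400x640x3 uint8, red, green, blue); there is no depth.
- ctrl.camera_params(name): a dict with "fx", "fy", "cx", "cy" (pixels), "T" (4x4, takes a point from camera to world coordinates); the wrist camera has in their place "tool_from_camera" (4x4, takes a point from camera to tool coordinates, whose origin is the TCP and whose axes are the flange's). Camera axes: x right, y down, z forward; pixel columns grow to the right and rows downward; lengths in m; the calibration is good to about 2 mm. A picture is of the moment at which its call begins: read the wrist's pose just before it. camera_params takes no time and is no camera call.
- ctrl.finish_job(): hands the job in; it is judged then, once.
The state is a dict: "t": time; "q": joint angles; "dq": joint speeds; "effort": joint torques, N m; "tool_pos": TCP position; "tool_rot": TCP orientation; "contact_force": force on the tool from outside, world axes, zero at the start; "wrist_torque": the same for the moment, N m; "opening": finger opening in m; "grip_force": force on a finger pad.
Only numpy, scipy, OpenCV 4.12 (cv2) and the standard library are available. Lean on these libraries where they do the work, as an engineer would, in place of code of your own. Each camera call takes 0.05 s, during which the arm holds its last target. There are 200 camera calls.

### The job

Two identical relay testers stand on the bench, and the relay in one of them, seen through its clear cover, has finished its test. With fingertips only, press that tester's orange release tab so that the cover springs up, then gently push the cover up and back past upright until it lies fully open against its stop, ready for the relay to be taken out. Pick nothing up: leave the relay in its socket, the other tester shut, and everything else on the bench where it is, without shoving the testers about.

Things in the scene. Friction and masses are not known exactly. Their poses are not given: they have to be found in the camera images.
- tester_a: The tester with the relay in it (the two change places). Grey box on a base plate with rubber feet, 2 kg, standing loose; origin on the bench under the box's middle, x points to its rear (away from the tab), z up. mm: box x -48 to 48, y -44 to 44, top z 50; base plate x -73 to 51, y -47 to 47, z to 8; test jacks stick out 4 at both sides; relay socket in the open well under the cover.
- tester_b: The empty tester, to be left shut; same make, sizes and frame as tester_a.
- tester_a_cover (a joint): Cover of the loaded tester, rad: 0 shut, 1.92 fully open on its stop (20 degrees past upright). Released, sprung pins lift it to about 0.47, where it stays; light (90 g) with a damped hinge; let go short of upright it falls back to 0.47, past upright it sinks back to its stop in a second or two.
- tester_a_cover_hinge (a point): Middle of the hinge line of the loaded tester's cover, at the tester's x 43, z 52.5 mm; the line runs along the tester's y. The cover is a clear pane in an aluminium frame, 88 mm wide, 4.5 mm thick; the frame's front edge is 91 mm from the hinge line.
- tester_a_cover_edge (a point): Middle of the front edge of the tongue (18 mm wide, 10 mm long, on the frame's front edge) of the loaded tester's cover, at mid thickness, 101 mm from the hinge line; moves with the cover: 52.5 mm above the bench shut, about 98 mm sprung up.
- tester_a_tab_pad (a point): Middle of the top of the loaded tester's orange release tab, 42 mm above the bench, 86 mm in front of the tester's origin; press here. The tab is 28 mm wide and 5 mm thick and sticks out in front, tester x -102 to -64; behind it (x -64 to -52) a steel hook, 60 mm above the bench, holds the cover's tongue down.
- tester_a_tab (a joint): Release tab of the loaded tester, rad: 0 at rest, 0.36 fully down against a hard stop (pad 12 mm lower; it turns about a pivot at tester x -53, z 36 mm); springs back. The cover is let go at about 0.22 (pad about 7.5 mm down). Takes about 2 N to start and 4 N down where it lets go, with up to as much again as drag on the fingertip towards the tab's front.
- tester_b_cover (a joint): Cover of the empty tester, rad: 0 shut, 1.92 fully open on its stop (20 degrees past upright). Released, sprung pins lift it to about 0.47, where it stays; light (90 g) with a damped hinge; let go short of upright it falls back to 0.47, past upright it sinks back to its stop in a second or two.
- tester_b_cover_hinge (a point): Middle of the hinge line of the empty tester's cover, at the tester's x 43, z 52.5 mm; the line runs along the tester's y. The cover is a clear pane in an aluminium frame, 88 mm wide, 4.5 mm thick; the frame's front edge is 91 mm from the hinge line.
- tester_b_cover_edge (a point): Middle of the front edge of the tongue (18 mm wide, 10 mm long, on the frame's front edge) of the empty tester's cover, at mid thickness, 101 mm from the hinge line; moves with the cover: 52.5 mm above the bench shut, about 98 mm sprung up.
- tester_b_tab_pad (a point): Middle of the top of the empty tester's orange release tab, 42 mm above the bench, 86 mm in front of the tester's origin; press here. The tab is 28 mm wide and 5 mm thick and sticks out in front, tester x -102 to -64; behind it (x -64 to -52) a steel hook, 60 mm above the bench, holds the cover's tongue down.
- tester_b_tab (a joint): Release tab of the empty tester, rad: 0 at rest, 0.36 fully down against a hard stop (pad 12 mm lower; it turns about a pivot at tester x -53, z 36 mm); springs back. The cover is let go at about 0.22 (pad about 7.5 mm down). Takes about 2 N to start and 4 N down where it lets go, with up to as much again as drag on the fingertip towards the tab's front.
- tester_a_nest (a point): Seat of the relay: middle of the socket floor of the loaded tester, 11 mm above the bench.
- relay: Plug-in relay, cream and orange, 21 x 28 x 36 mm, 35 g, standing loose in the socket of tester_a under the shut cover; origin at the centre of its underside.
- waiting_relay: A second relay of the same make standing on the bench between the testers; bystander. Origin under its centre.
- spare_button: Green panel push button, 30 mm wide, 32 mm high, loose on the bench; bystander. Origin under its centre.
- tape_blue: Roll of blue insulating tape, 66 mm across, 19 mm high, lying flat; bystander. Origin under its centre.
- multimeter: Digital multimeter, 158 x 78 x 48 mm, lying at the left; bystander. Origin under its centre.
- driver_blue: Blue screwdriver, 180 mm long, 28 mm high, lying at the far right edge; bystander. Origin under its centre.
- prox_sensor: Cylindrical proximity sensor, 125 mm long, 24 mm high, lying at the far left, beyond the multimeter; bystander. Origin under its centre.
- flat_pliers: Blue-handled pliers, 181 mm long, 14 mm high, lying behind the right-hand tester; bystander. Origin under its centre.

How it is judged:
By the outcome, as a careful person would: the job done as asked, in the order asked, and still so for the second after the job is handed in, with the robot touching nothing.
It also fails if it takes over 45 s, if anything falls off the work surface, if the arm or the gripper's body presses on something with over 40 N, if the wrist force passes 120 N, or if a joint passes its speed limit or range.

## Working session

There is one attempt and no reset: what is moved stays moved. The work goes in short steps, Python scripts to look and compute and a shell command to move; the robot and the scene stay as the last step left them, time stands still between calls to the robot, and variables do not carry over. Pictures are saved under pics/ and viewed, at most 12 in all, crops included, and the job is handed in when it is done.

```bash
ls; mkdir -p pics; python3 - <<'E'
from station import ctrl
import cv2,numpy as np
for n in("top","side"):
    cv2.imwrite(f"pics/{n}0.png",ctrl.get_image(n)[...,::-1])
    p=ctrl.camera_params(n);print(n,p['fx'],p['fy'],p['cx'],p['cy'],np.round(p['T'],3).tolist())
print(ctrl.get_obs())
E
```

```text
jog.py
pics
station.py
top 450.50922862051857 450.50922862051857 320.4583542769706 197.54782325747834 [[-0.022, -0.985, 0.17, 0.317], [-1.0, 0.025, 0.018, 0.168], [-0.022, -0.169, -0.985, 1.391], [0.0, 0.0, 0.0, 1.0]]
side 362.20464369768376 362.20464369768376 318.80669144924394 198.14015032018534 [[-0.923, -0.247, 0.295, 0.185], [-0.385, 0.619, -0.685, 1.026], [-0.013, -0.746, -0.666, 0.885], [0.0, 0.0, 0.0, 1.0]]
{'t': 0.1, 'q': array([-1.31599065e+00,  5.32976120e-02,  1.61414207e+00,  1.65164024e-06,
        1.47600621e+00, -1.19004862e-01]), 'dq': array([-0.0010149 , -0.00094766, -0.00343162, -0.00119005,  0.00131238,
       -0.00208178]), 'effort': array([ 6.09298440e-04, -3.94904780e+01, -3.71361887e+01, -8.16522231e-06,
        3.93292954e-03, -4.39988014e-06]), 'tool_pos': array([ 0.22808454, -0.58129529,  0.2301905 ]), 'tool_rot': array([-3.08506183e+00, -5.83423631e-01,  1.94819819e-04]), 'contact_force': array([0.20509701, 0.21939397, 0.72258584]), 'wrist_torque': array([-0.06234134, -0.00693914, -0.0034451 ]), 'grip_force': 0.0, 'opening': 0.08536257963666123}
```

View pics/top0.png

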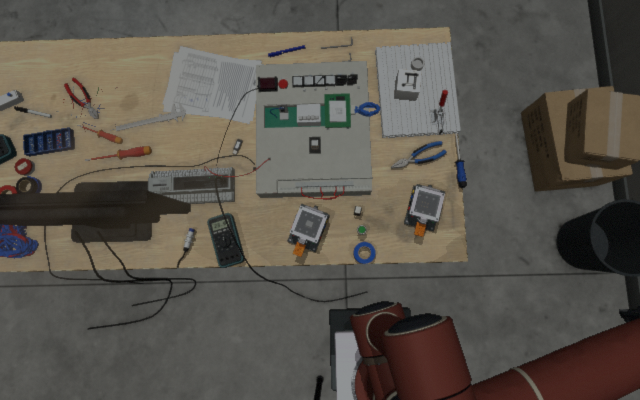

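View pics/side0.png

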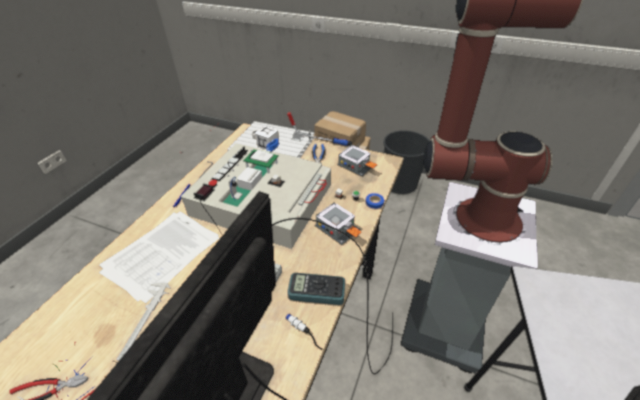

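The top view shows the testers at about (309,228) and (427,205), with orange tabs at (301,252) and (417,229). In the side view they are at about (337,218) and (355,158). I'll zoom in on both and measure the orange blobs.

```bash
cat > h.py <<'E'
import numpy as np,cv2
from station import ctrl
P={n:ctrl.camera_params(n) for n in("top","side")}
def ray(n,u,v):
    p=P[n];d=np.array([(u-p['cx'])/p['fx'],(v-p['cy'])/p['fy'],1]);return p['T'][:3,3],p['T'][:3,:3]@d
def onz(n,u,v,z):
    o,d=ray(n,u,v);return o+d*(z-o[2])/d[2]
def proj(n,X):
    p=P[n];c=np.linalg.inv(p['T'])@np.append(X,1);return c[0]/c[2]*p['fx']+p['cx'],c[1]/c[2]*p['fy']+p['cy']
def orange(im):
    h=cv2.cvtColor(im,cv2.COLOR_RGB2HSV);return cv2.inRange(h,(8,150,110),(20,255,255))
E
python3 - <<'E'
from h import *
t=cv2.imread("pics/top0.png");s=cv2.imread("pics/side0.png")
f=lambda im,x,y,w,h,k:cv2.resize(im[y:y+h,x:x+w],None,fx=k,fy=k,interpolation=cv2.INTER_CUBIC)
cv2.imwrite("pics/crop.png",np.vstack([np.hstack([f(t,280,195,64,48+24,6),f(t,390,175,64,72,6)]),])) 
cv2.imwrite("pics/crops.png",np.hstack([f(s,310,190,64,64,6),f(s,330,130,64,64,6)]))
for n,im in(("top",t),("side",s)):
    m=orange(im[...,::-1].copy());k,l,st,c=cv2.connectedComponentsWithStats(m)
    for i in range(1,k):
        if st[i,4]>15:print(n,st[i],c[i].round(1),onz(n,*c[i],.042).round(4))
E
```

```text
top [114 137   7   5  26] [116.8 139.2] [0.7517 0.828  0.042 ]
top [143 147   6   5  29] [145.6 148.9] [0.7175 0.7352 0.042 ]
top [414 222  11  15  95] [419.2 230. ] [ 0.4438 -0.1008  0.042 ]
top [293 242  11  15  96] [298.1 249.8] [0.3929 0.2623 0.042 ]
side [366 162  10   6  39] [370.7 164.4] [ 0.4459 -0.0979  0.042 ]
side [347 227  13  10  80] [353.5 231.2] [0.3953 0.2632 0.042 ]
```

View pics/crop.png

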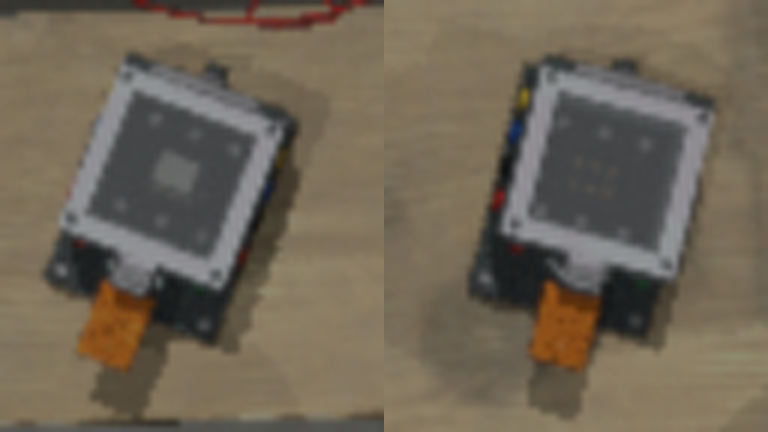

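View pics/crops.png

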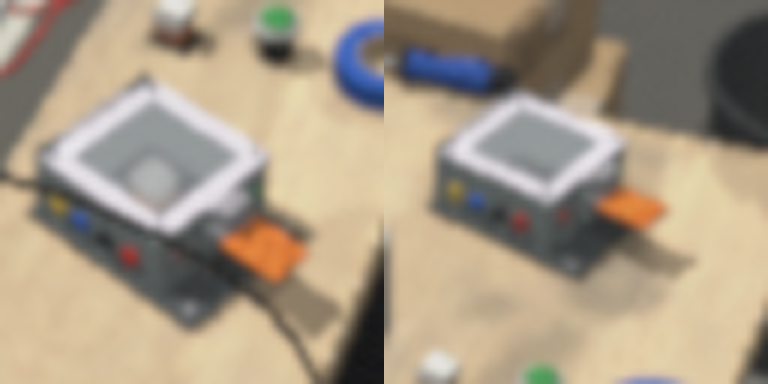

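The left tester (y≈+0.25 in world) is the loaded one: its relay shows as a pale block at crop (177,172). The right one shows only empty socket pins. Next I'll measure its pose.

```bash
python3 - <<'E'
from h import *
for n,(x,y,w,h) in {"top":(285,200,48,60),"side":(312,200,50,45)}.items():
    im=cv2.imread(f"pics/{n}0.png")[y:y+h,x:x+w]
    hs=cv2.cvtColor(im,cv2.COLOR_BGR2HSV);m=cv2.inRange(hs,(0,0,125),(180,50,255))
    c=max(cv2.findContours(m,0,1)[0],key=cv2.contourArea)
    hull=cv2.convexHull(c)[:,0]+[x,y]
    g=np.array([onz(n,*q,.0545)[:2] for q in hull])*1000
    r=cv2.minAreaRect(g.astype(np.float32));print(n,r,cv2.contourArea(c))
    m=orange(im[...,::-1].copy());ys,xs=np.nonzero(m)
    g=np.array([onz(n,a+x,b+y,.042)[:2] for a,b in zip(xs,ys)])*1000
    print("tab",cv2.minAreaRect(g.astype(np.float32)))
# Corner estimates from the enlarged crop, frame top z .0548
K=[(130,62),(288,118),(222,288),(66,220)]
g=np.array([onz("top",280+(a+.5)/6-.5,195+(b+.5)/6-.5,.0548)[:2] for a,b in K])*1000
print(g.round(1),g.mean(0),[np.degrees(np.arctan2(*(g[a]-g[b])[::-1])) for a,b in((0,3),(1,2))])
K=[(180+0,0)]
u=[proj("top",np.r_[0,0,0])]
E
```

```text
top ((467.13958740234375, 231.85330200195312), (87.75101470947266, 90.96796417236328), 66.70591735839844) 772.0
tab ((394.56439208984375, 260.782958984375), (28.11831283569336, 34.491947174072266), 62.50092697143555)
side ((465.4736022949219, 229.69058227539062), (97.48126220703125, 112.66126251220703), 74.6323013305664) 587.5
tab ((394.677734375, 262.4268798828125), (30.716785430908203, 37.120948791503906), 68.44606018066406)
[[526.3 250.2]
 [496.1 171.7]
 [412.3 206.3]
 [447.8 283.1]] [470.63742937 227.82615305] [np.float64(-22.74827069503596), np.float64(-22.45174304898689)]
```

```bash
W="0 .364 -.32 .05 0 0 -1.2"; python3 jog.py '0 .364 -.32 .05 0 0 -1.2;0 .364 -.32 .05 0 0 -1.2;0 .364 -.32 .05 0 0 -1.2;0 .364 -.32 .05 0 0 -1.2;0 .364 -.32 .05 0 0 -1.2;0 .364 -.32 .05 0 0 -1.2;0 .364 -.32 .05 0 0 -1.2;0 .364 -.32 .05 0 0 -1.2;0 .364 -.32 .05 0 0 -1.2;0 .364 -.32 .05 0 0 -1.2;0 .364 -.32 .05 0 0 -1.2;0 .364 -.32 .05 0 0 -1.2' 20
cat > go.py <<'E'
import sys
from h import *
from scipy.spatial.transform import Rotation as R
# tester x, z (mm) of the TCP and pitch (deg) -> shift and turn in tool axes
O=np.array([.471,.229,0]);a=np.radians(-23);tx=np.array([np.cos(a),np.sin(a),0]);ty=np.array([-np.sin(a),np.cos(a),0])
o=ctrl.get_obs();Rc=R.from_rotvec(o['tool_rot'])
v=o['tool_pos']-O
print("t",o['t'],"tester xyz",(1000*np.array([v@tx,v@ty,v[2]])).round(1),"q",o['q'].round(2),"F",o['contact_force'].round(1))
for s in sys.argv[1:]:
    x,z,p=map(float,s.split(','))
    Rt=R.from_rotvec(-np.radians(p)*ty)*R.from_matrix(np.c_[-tx,ty,[0,0,-1]])
    print(s,Rc.inv().apply(O+tx*x/1000+[0,0,z/1000]-o['tool_pos']).round(4),(Rc.inv()*Rt).as_rotvec().round(3))
E
python3 go.py -88,120,0
```

```text
t: 1.1
tool_pos: [0.4507, -0.1478, 0.1805]
tool_rot: [-2.215, -2.226, -0.001]
contact_force: [1.0, -0.8, 0.1]
opening: 0.0002
grip_force: 0.0
t 1.1 tester xyz [ 128.5 -354.8  180.5] q [-0.47 -0.28  2.01  0.    1.42 -0.48] F [ 1.  -0.8  0.1]
-88,120,0 [ 0.4114 -0.0586  0.061 ] [ 0.000e+00 -1.000e-03 -1.164e+00]
```

```bash
python3 jog.py '0 .411 -.0586 .061 0 0 -1.164;0 .411 -.0586 .061 0 0 -1.164;0 .411 -.0586 .061 0 0 -1.164;0 .411 -.0586 .061 0 0 -1.164;0 .411 -.0586 .061 0 0 -1.164;0 .411 -.0586 .061 0 0 -1.164;0 .411 -.0586 .061 0 0 -1.164;0 .411 -.0586 .061 0 0 -1.164;0 .411 -.0586 .061 0 0 -1.164;0 .411 -.0586 .061 0 0 -1.164;0 .411 -.0586 .061 0 0 -1.164;0 .411 -.0586 .061 0 0 -1.164;0 .411 -.0586 .061 0 0 -1.164'
python3 go.py -88,50,0
python3 - <<'E'
from h import *
cv2.imwrite("pics/w1.png",ctrl.get_image("wrist")[...,::-1])
E
```

```text
t: 2.18
tool_pos: [0.3901, 0.2595, 0.1199]
tool_rot: [-0.629, -3.077, 0.002]
contact_force: [0.1, -0.1, -1.3]
opening: -0.0001
grip_force: 0.0
t 2.1833 tester xyz [-86.4  -3.5 119.9] q [ 0.43 -0.24  2.07 -0.    1.31 -0.74] F [ 0.1 -0.1 -1.3]
-88,50,0 [0.0016 0.0036 0.0699] [-0.001 -0.    -0.002]
```

View pics/w1.png

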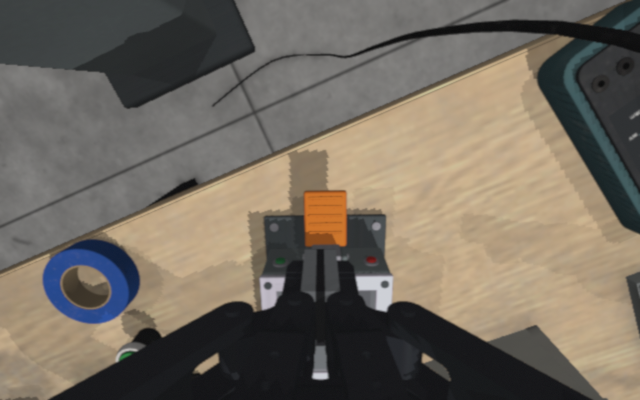

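The wrist view shows the tab square-on at (325,218), with the tester edges aligned with the image. The heading is right, so I'll measure the pad from this view.

```bash
python3 - <<'E'
from h import *
from scipy.spatial.transform import Rotation as R
p=ctrl.camera_params("wrist");o=ctrl.get_obs()
T=np.eye(4);T[:3,:3]=R.from_rotvec(o['tool_rot']).as_matrix();T[:3,3]=o['tool_pos'];P['w']={**p,'T':T@p['tool_from_camera']}
m=orange(cv2.imread("pics/w1.png")[...,::-1].copy())[180:260,290:360];ys,xs=np.nonzero(m);xs+=290;ys+=180
r=cv2.minAreaRect(np.c_[xs,ys].astype(np.float32));print(r)
O=np.array([.471,.229,0]);a=np.radians(-23);tx=np.array([np.cos(a),np.sin(a),0]);ty=np.array([-np.sin(a),np.cos(a),0])
for u,v in((xs.min()-.5,ys.min()-.5),(xs.max()+.5,ys.min()-.5),(r[0][0],ys.max()),tuple(r[0])):
    X=onz('w',u,v,.042);print(X.round(4),(X-O)@tx*1000,(X-O)@ty*1000)
E
```

```text
((325.0, 218.5), (55.0, 42.0), 90.0)
[0.3729 0.2541 0.042 ] -100.0896998300963 -15.185624049929672
[0.3838 0.2796 0.042 ] -100.02098567762296 12.554319105895496
[0.4143 0.2517 0.042 ] -61.02017792001959 -1.259148676893147
[0.3961 0.2594 0.042 ] -80.84151284178708 -1.2872792030239422
```

```bash
sed -i 's/\[.471,.229,0\]/[.4723,.2270,0]/' go.py; python3 go.py -88,50,0 -88,32.5,0
```

```text
t 2.2333 tester xyz [-87.8  -2.5 120.2] q [ 0.43 -0.24  2.07 -0.    1.31 -0.74] F [ 0.1  0.3 -0.4]
-88,50,0 [0.0002 0.0026 0.0702] [-0.001  0.    -0.003]
-88,32.5,0 [0.0002 0.0026 0.0877] [-0.001  0.    -0.003]
```

Descend to 50 mm, then press in small steps.

```bash
python3 jog.py '0 0 .0025 .035 0 0 0;0 0 .0025 .06 0 0 0;0 0 .0025 .07 0 0 0;0 0 .0025 .073 0 0 0;0 0 .0025 .076 0 0 0;0 0 .0025 .079 0 0 0;0 0 .0025 .0815 0 0 0;0 0 .0025 .084 0 0 0;0 0 .0025 .086 0 0 0;0 0 .0025 .0877 0 0 0;0 0 .0025 .0877 0 0 0'; python3 go.py -88,110,0
python3 - <<'E'
from h import *
f=lambda im,x,y,w,h,k:cv2.resize(im[y:y+h,x:x+w],None,fx=k,fy=k,interpolation=cv2.INTER_CUBIC)
cv2.imwrite("pics/p1.png",f(ctrl.get_image("side")[...,::-1],290,170,100,80,6))
E
```

```text
t: 3.15
tool_pos: [0.3922, 0.2625, 0.0331]
tool_rot: [0.629, 3.076, 0.002]
contact_force: [0.4, 0.5, 4.0]
opening: 0.0002
grip_force: 1.6
t 3.15 tester xyz [-87.6   1.3  33.1] q [ 0.43 -0.1   2.12 -0.    1.12 -0.74] F [0.4 0.5 4. ]
-88,110,0 [ 0.0002 -0.0012 -0.0769] [ 0.001  0.002 -0.002]
```

View pics/p1.png

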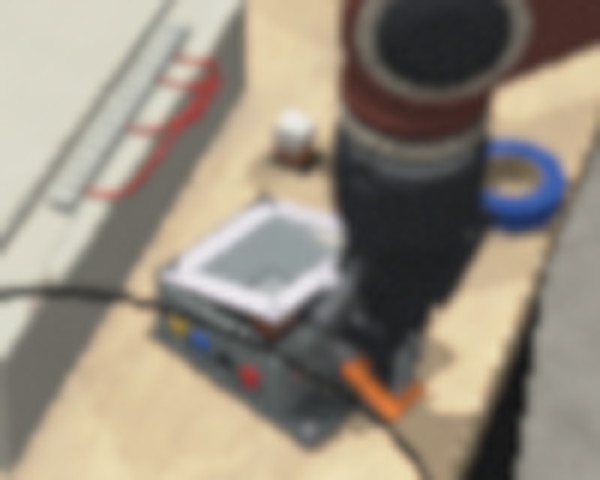

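The cover's front has lifted (near edge at crop (270,320), with a gap under it). I'll hold briefly, then back up and tilt.

```bash
python3 jog.py '0 0 0 0 0 0 0;0 0 0 0 0 0 0;0 0 0 0 0 0 0;0 0 0 -.02 0 0 0;0 0 0 -.05 0 0 0;0 .04 -.001 -.08 0 0 0;0 .04 -.001 -.1 0 -.1 0;0 .04 -.001 -.1 0 -.2 0;0 .04 -.001 -.1 0 -.3 0;0 .04 -.001 -.1 0 -.4 0;0 .04 -.001 -.1 0 -.5 0;0 .04 -.001 -.1 0 -.6 0;0 .04 -.001 -.1 0 -.7 0;0 .04 -.001 -.1 0 -.8 0'; python3 go.py -75,75,45 -38,78,45
python3 - <<'E'
from h import *
f=lambda im,x,y,w,h,k:cv2.resize(im[y:y+h,x:x+w],None,fx=k,fy=k,interpolation=cv2.INTER_CUBIC)
cv2.imwrite("pics/p2.png",f(ctrl.get_image("side")[...,::-1],290,150,130,100,6))
E
```

```text
t: 4.37
tool_pos: [0.3536, 0.2768, 0.1324]
tool_rot: [0.47, 2.298, -0.199]
contact_force: [-0.2, -0.5, -0.4]
opening: -0.0
grip_force: 0.0
t 4.3667 tester xyz [-128.7   -0.6  132.4] q [ 0.94 -0.35  2.3  -0.88  1.15  0.13] F [-0.2 -0.5 -0.4]
-75,75,45 [0.0041 0.0006 0.0785] [-0.001  0.019 -0.001]
-38,78,45 [-0.0237  0.0007  0.1031] [-0.001  0.019 -0.001]
```

View pics/p2.png

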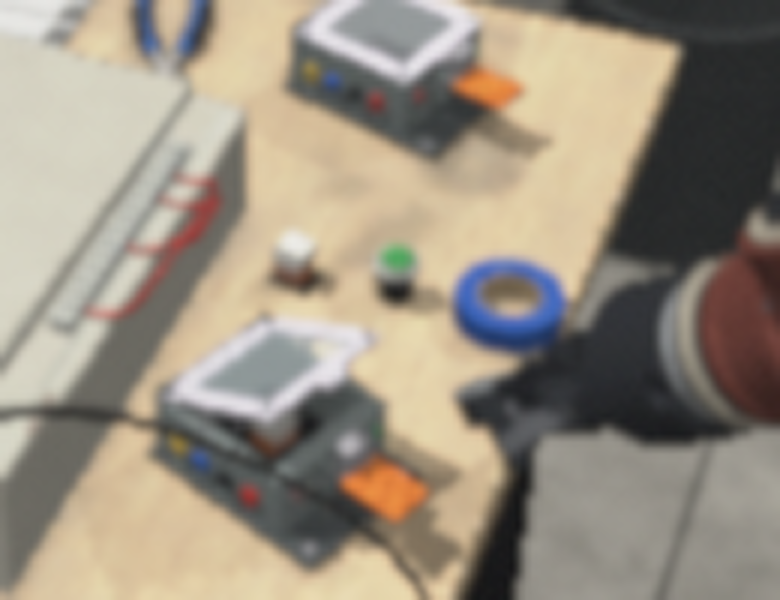

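The cover is up at its sprung position, with the tongue at crop (355,345), and the tab is back at rest. The gripper is clear in front and tilted 45°. Next I'll work out the insertion and the arc.

```bash
python3 go.py -85,76,45 -47,74,45; python3 - <<'E'
import numpy as np
r=2**-.5
for f in np.arange(.5,1.86,.15):
    x,z=43-85*np.cos(f)-7.8,52.5+85*np.sin(f)-7.8
    d=np.array([x+47,z-74]);print(f.round(2),(x.round(1),z.round(1)),"dx %.4f dz %.4f"%(-(d[0]+d[1])*r/1e3,(d[0]-d[1])*r/1e3))
E
```

```text
t 4.4167 tester xyz [-130.4   -2.5  128.6] q [ 0.94 -0.35  2.3  -0.88  1.15  0.13] F [-1.3 -2.4 -2. ]
-85,76,45 [0.0064 0.0028 0.0692] [-0.004  0.019  0.004]
-47,74,45 [-0.0185  0.0028  0.0979] [-0.004  0.019  0.004]
0.5 (np.float64(-39.4), np.float64(85.5)) dx -0.0135 dz -0.0027
0.65 (np.float64(-32.5), np.float64(96.1)) dx -0.0259 dz -0.0054
0.8 (np.float64(-24.0), np.float64(105.7)) dx -0.0386 dz -0.0061
0.95 (np.float64(-14.2), np.float64(113.8)) dx -0.0513 dz -0.0050
1.1 (np.float64(-3.4), np.float64(120.5)) dx -0.0637 dz -0.0020
1.25 (np.float64(8.4), np.float64(125.4)) dx -0.0755 dz 0.0029
1.4 (np.float64(20.8), np.float64(128.5)) dx -0.0864 dz 0.0094
1.55 (np.float64(33.4), np.float64(129.7)) dx -0.0962 dz 0.0175
1.7 (np.float64(46.2), np.float64(129.0)) dx -0.1048 dz 0.0270
1.85 (np.float64(58.6), np.float64(126.4)) dx -0.1117 dz 0.0376
```

```bash
python3 jog.py '0 .0064 .002 .035 0 0 0;0 .0064 .002 .069 0 0 0;0 .0064 .002 .069 0 0 0;0 -.006 .002 .083 0 0 0;0 -.0185 .002 .098 0 0 0;0 -.0185 .002 .098 0 0 0;0 -.0185 .002 .098 0 0 0'; python3 go.py -47,74,45
python3 - <<'E'
from h import *
f=lambda im,x,y,w,h,k:cv2.resize(im[y:y+h,x:x+w],None,fx=k,fy=k,interpolation=cv2.INTER_CUBIC)
cv2.imwrite("pics/p3.png",f(ctrl.get_image("side")[...,::-1],290,170,110,80,6))
E
```

```text
t: 5.0
tool_pos: [0.4316, 0.2453, 0.0776]
tool_rot: [0.475, 2.303, -0.201]
contact_force: [-0.5, -0.3, 0.7]
opening: 0.0002
grip_force: 0.1
t 5.0 tester xyz [-44.7   0.9  77.6] q [ 0.74 -0.19  2.28 -0.96  0.92  0.13] F [-0.5 -0.3  0.7]
-47,74,45 [ 0.0042 -0.001   0.0008] [-0.004  0.013 -0.003]
```

View pics/p3.png

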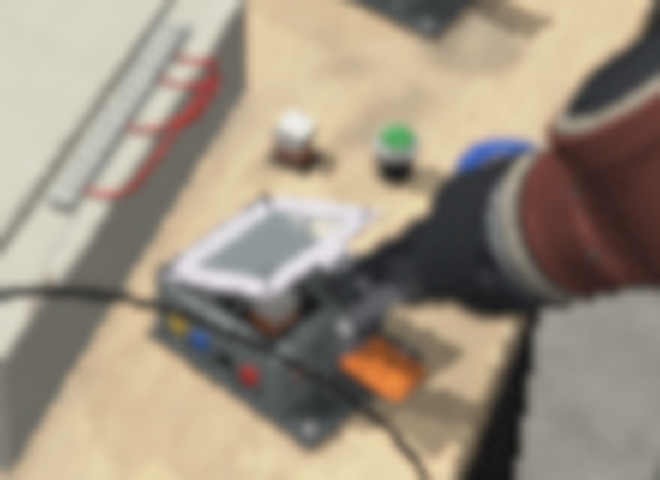

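The fingertips are under the tongue (crop (345,275)), with no load on the tester. I'll follow the arc slowly.

```bash
python3 jog.py '0 -.004 0 -.001 0 0 0;0 -.009 0 -.002 0 0 0;0 -.0135 0 -.0027 0 0 0;0 -.0177 0 -.0036 0 0 0;0 -.0218 0 -.0045 0 0 0;0 -.0259 0 -.0054 0 0 0;0 -.03 0 -.0058 0 0 0;0 -.0343 0 -.006 0 0 0;0 -.0386 0 -.0061 0 0 0;0 -.043 0 -.0058 0 0 0;0 -.047 0 -.0054 0 0 0;0 -.0513 0 -.005 0 0 0;0 -.0555 0 -.004 0 0 0;0 -.0596 0 -.003 0 0 0;0 -.0637 0 -.002 0 0 0'; python3 go.py -3.4,120.5,45
python3 - <<'E'
from h import *
f=lambda im,x,y,w,h,k:cv2.resize(im[y:y+h,x:x+w],None,fx=k,fy=k,interpolation=cv2.INTER_CUBIC)
cv2.imwrite("pics/p4.png",f(ctrl.get_image("side")[...,::-1],290,160,110,90,6))
E
```

```text
t: 6.3
tool_pos: [0.4713, 0.229, 0.1249]
tool_rot: [0.471, 2.303, -0.199]
contact_force: [-0.4, -0.1, -1.4]
opening: 0.0002
grip_force: 0.2
t 6.3 tester xyz [ -1.7   1.4 124.9] q [ 0.64 -0.25  2.23 -0.9   0.92 -0.04] F [-0.4 -0.1 -1.4]
-3.4,120.5,45 [ 0.0043 -0.0014  0.0018] [-0.002  0.015 -0.002]
```

View pics/p4.png

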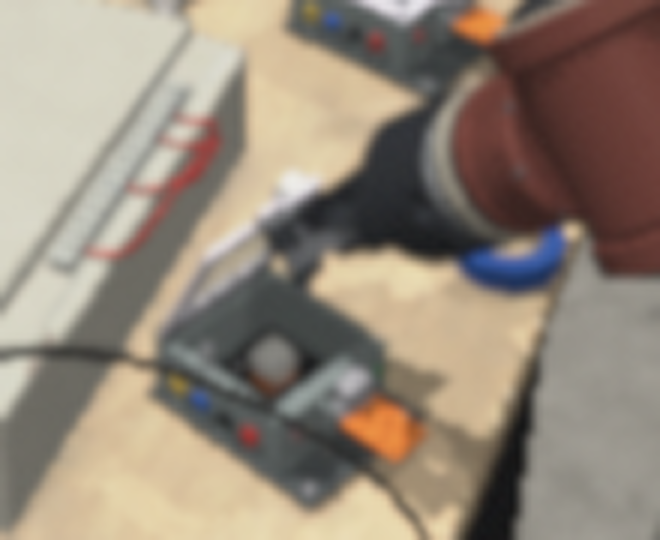

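The cover is up to about 65°, with the fingertips on its frame, the relay still seated and the tester unmoved. I'll continue past upright.

```bash
python3 jog.py '0 -.003 0 .0025 0 0 0;0 -.006 0 .005 0 0 0;0 -.009 0 .008 0 0 0;0 -.0125 0 .01 0 0 0;0 -.016 0 .0122 0 0 0;0 -.0195 0 .0145 0 0 0;0 -.0228 0 .017 0 0 0;0 -.0262 0 .0198 0 0 0;0 -.0295 0 .0225 0 0 0;0 -.0324 0 .0255 0 0 0;0 -.0352 0 .0285 0 0 0;0 -.038 0 .032 0 0 0;0 -.04 0 .035 0 0 0;0 -.042 0 .038 0 0 0;0 -.044 0 .041 0 0 0;0 -.044 0 .041 0 0 0;0 -.044 0 .041 0 0 0;0 -.044 0 .041 0 0 0'; python3 go.py 58,126,45
```

```text
t: 7.85
tool_pos: [0.5262, 0.2055, 0.1276]
tool_rot: [0.471, 2.303, -0.199]
contact_force: [0.9, 0.0, 0.6]
opening: 0.0001
grip_force: 0.0
t 7.85 tester xyz [ 58.    1.3 127.6] q [ 0.53 -0.19  2.18 -0.89  0.83 -0.12] F [0.9 0.  0.6]
58,126,45 [ 0.0011 -0.0013  0.0012] [-0.002  0.015 -0.002]
```

```bash
python3 jog.py '0 .01 0 -.01 0 0 0;0 .02 0 -.02 0 0 0;0 .03 0 -.04 0 0 0;0 .04 0 -.07 0 0 0;0 .05 0 -.1 0 0 0;0 .06 0 -.13 0 0 0;0 .07 0 -.16 0 0 0;0 .07 0 -.18 0 0 0;0 .07 0 -.18 0 0 0;0 .07 0 -.18 0 0 0;0 .07 0 -.18 0 0 0;0 .07 0 -.18 0 0 0;0 .07 0 -.18 0 0 0;0 .07 0 -.18 0 0 0;0 .07 0 -.18 0 0 0;0 .07 0 -.18 0 0 0;0 .07 0 -.18 0 0 0;0 .07 0 -.18 0 0 0;0 .07 0 -.18 0 0 0;0 .07 0 -.18 0 0 0'
python3 - <<'E'
from h import *
f=lambda im,x,y,w,h,k:cv2.resize(im[y:y+h,x:x+w],None,fx=k,fy=k,interpolation=cv2.INTER_CUBIC)
s=ctrl.get_image("side")[...,::-1];t=ctrl.get_image("top")[...,::-1]
cv2.imwrite("pics/p5.png",np.hstack([f(s,290,140,100,120,4),f(t,280,180,95,120,4)]))
E
```

```text
t: 9.52
tool_pos: [0.3626, 0.2755, 0.2029]
tool_rot: [0.471, 2.303, -0.199]
contact_force: [0.1, 0.5, 0.5]
opening: -0.0
grip_force: 0.0
```

View pics/p5.png

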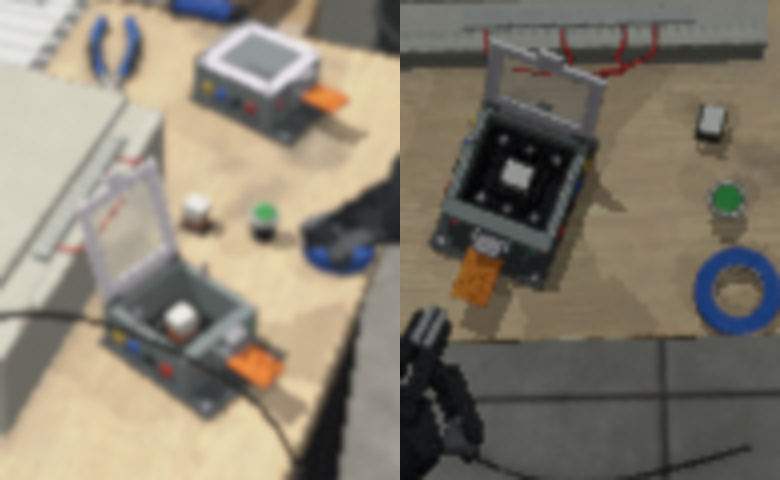

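The cover stands open past upright (tongue in the top crop near (547,55)), the relay is in its socket, and the other tester is shut. I'll wait a little more, then check the angle against the predicted tongue position.

```bash
python3 jog.py '0 0 0 0 0 0 0;0 0 0 0 0 0 0;0 0 0 0 0 0 0;0 0 0 0 0 0 0;0 0 0 0 0 0 0;0 0 0 0 0 0 0;0 0 0 0 0 0 0;0 0 0 0 0 0 0;0 0 0 0 0 0 0;0 0 0 0 0 0 0;0 0 0 0 0 0 0;0 0 0 0 0 0 0'
python3 - <<'E'
from h import *
f=lambda im,x,y,w,h,k:cv2.resize(im[y:y+h,x:x+w],None,fx=k,fy=k,interpolation=cv2.INTER_CUBIC)
s=ctrl.get_image("side")[...,::-1].copy()
O=np.array([.4723,.2270,0]);a=np.radians(-23);tx=np.array([np.cos(a),np.sin(a),0]);ty=np.array([-np.sin(a),np.cos(a),0])
c=f(s,300,165,60,60,8)
for th,col in((1.75,(0,0,255)),(1.92,(0,255,0))):
  for y in(-44,44):
    X=O+tx*(.043-.091*np.cos(th))+ty*y/1e3+[0,0,.0525+.091*np.sin(th)]
    u,v=proj("side",X);cv2.circle(c,(int((u-300+.5)*8),int((v-165+.5)*8)),4,col,-1)
old=f(cv2.imread("pics/p5.png")[0:480,0:400],0,0,400,480,1)
cv2.imwrite("pics/p6.png",c)
E
```

```text
t: 10.62
tool_pos: [0.3626, 0.2755, 0.2029]
tool_rot: [0.471, 2.303, -0.199]
contact_force: [-0.2, -0.4, -0.2]
opening: -0.0
grip_force: 0.0
```

View pics/p6.png

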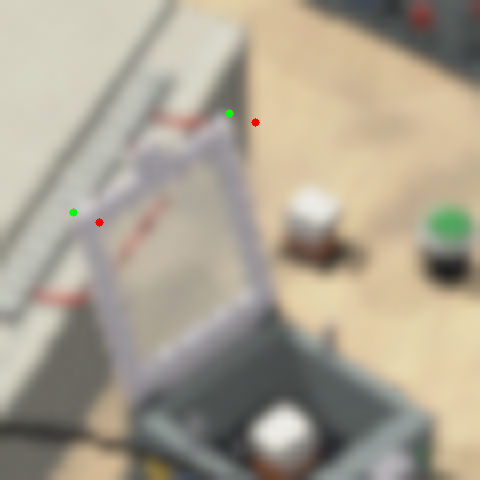

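The cover's front corners, at about (78,212) and (228,118), match the green markers for 1.92 rad, so it is on its stop. I'm handing the job in.

```bash
python3 -c "
from station import ctrl
print(ctrl.finish_job())"
```

```text
the job is handed in; nothing more can be done
None
```

The loaded (left-hand) tester's cover was released and lies fully open on its stop, with the relay still in its socket, the other tester shut and nothing else seen to move; the job was handed in at about 11 s, and no verdict was returned.

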